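# Pin the hasp of the sample chest

## Robot

A 6-joint arm with a two-finger parallel gripper is mounted at the origin on a cart in front of the work surface, level with it; the furniture and walls round the work are solid. World frame = base frame: x ahead of the robot, y to its left, z up, the work surface at z = 0. Lengths are in mm, angles in rad, forces in N, time in s.
With the tool pointing down it reaches from about 350 to 975 mm from the base axis. Payload 7.1 kg.
Tool frame: the origin (TCP) lies midway between the tips of the shut fingers; the grasp point (between the pads) lies 19 mm behind it; z points along the fingers, y is the line along which they close (so a half turn about z gives the same grasp; the last joint's range is limited). The gripper opens to 88 mm and grips with 3 to 60 N. Pads are 20 mm wide; open, the fingers measure 115 mm over their backs; the gripper's body (75 mm by 178 mm) begins 61 mm behind the grasp point.
Start: joints at [-1.167, 0.423, 1.63, -0, 1.089, -0.019], TCP at [256.462, -569.94, 222.675] pointing down, gripper open.
Joint ranges: [-3, 3], [-0.9, 2.11], [0.09, 2.58], [-1.31, 4.45], [0.11, 2.69], [-2.54, 2.54]. Speed limits (rad/s): [2.39, 2.39, 3.01, 3.14, 3.14, 3.14].

## Interface

Orientations are given as a rotation vector (axis times angle).
In Python, from workcell import ctrl gives the robot as it stands. The module is installed in compiled form; this text tells all that it offers.
- The arm moves only by the tool servo_tool, never from a script. Its argument "increments" is a list of rows, each a list of 7 numbers: the shift along the world's x, y, z in cm, then the turn, a rotation vector about the world's x, y, z in degrees, then the opening, from -1 (shut) to 1 (fully open). A call has 1 to 20 rows; each row is the pose to reach, as a shift and turn from the pose commanded when the call began; what a row does not reach only later rows make up. A row lasts 1/12 s, in which the tool goes at most 41.7 mm and 7.16 degrees, less where a joint would pass 70% of its speed; a pose out of reach is approached as far as the arm can. A call with a gripper value outside its range is refused whole. The fingers move at their own pace and stop on an object; the grip force is fixed at half the most. Time passes only in rows, so rows that repeat a pose let the fingers close. It gives the time, the measured TCP pose, the force, the opening and the grip force at its end, in the units of the state.
- ctrl.get_obs(): the state, without advancing time (a new reading comes with each control period).
- ctrl.get_image(name): name is "side" or "top"; returns a dict with "image" (384x512x3 uint8, red, green, blue), "fx", "fy", "cx", "cy" (pixels), "extrinsics" (4x4, takes a point from camera to world coordinates). Camera axes: x right, y up, looking along -z (the intrinsics and any distortion apply to the point x, -y, -z); pixel columns grow to the right and rows downward; lengths in mm; the calibration is good to about 2 mm. A picture is of the moment at which its call begins. There is no depth.
- ctrl.close_job(): hands the job in; it is judged then, once.
The state is a dict: "t": time; "qpos": joint angles; "qvel": joint speeds; "joint_torque": joint torques, N m; "ee_pos": TCP position; "orientation": TCP orientation; "ft_force": force on the tool from outside, world axes, zero at the start; "moment": the same for the moment, N m; "width": finger opening in mm; "grasp_force": force on a finger pad.
Only numpy, scipy, OpenCV 4.12 (cv2) and the standard library are available. Lean on these libraries where they do the work, as an engineer would, in place of code of your own. Each camera call takes 0.05 s, during which the arm holds its last target. There are 200 camera calls.

## Task

Lock the white sample chest: swing its hasp over the staple and press it down, then push the locking pin through the staple so that it draws the lid down on its seal, and on until its handle can be folded down into the slot of the keeper rail; fold it fully down. The slot has to be found by trying the handle. Push firmly but force nothing, and leave the things on and round the chest where they are.

Things in the scene. Friction and masses are not known exactly. Their poses are not given: they have to be found in the camera images.
- chest: White sample chest, 200 (x) x 280 (y) x 88 mm, fixed to the worktop. Origin: centre of its underside. Its x axis points from its front (nearest the robot) to its back, y to its left, z up; all offsets in mm below are in this frame. Its top: a fixed front deck (x -100 to -10, z 85) that carries the lock, and behind it the lid (x -10 to 100, z 88).
- lid (a joint): Lid hinge along y at the chest's back edge (x 100, z 85), rad. 0 = shut tight on the seal. The springy seal holds it up at 0.018 (2.6 mm high at the staple), its furthest; pressing it shut takes about 10 N at the staple and it comes up again when let go.
- hasp (a joint): Hasp angle, rad: 0 = closed, in line with the lid, strap pointing forward (-x) over the staple; pi/2 = upright; it starts leaning back over the lid at 1.8 to 2.45 and stays where it is left (hinge friction 0.045 N m, weight 70 g). It moves with the lid.
- hasp_hinge (a point): Axis of the hasp's hinge, along chest y, at the lid's front edge: x -10, y 0, z 90 with the lid shut.
- hasp_end (a point): Point on the middle line of the hasp's strap, 70 mm from the hinge axis. The strap is a steel plate 40 mm wide (y -20 to 20), 3 mm thick; flat to 78 mm from the hinge axis, then a lip bent up 30 degrees (6 mm high) ending at 88 mm; a slot from 19 to 51 mm from the axis, 12 mm wide, passes over the staple.
- staple_top (a point): Top of the staple, a loop of 5 mm steel bar standing on the deck at x -45, y 0, its opening looking along y; 24 mm wide in x, top at z 107.5.
- pin (a joint): Travel of the locking pin toward +y, m: 0 = drawn back, 0.055 = its furthest. Slides stiffly (1.5 N; 4 to 5 N once over the closed hasp) and stays where left. Its tapered nose meets the closed strap's edge at about 0.01 and needs some 10 N over the next 10 mm to force strap and lid down. With the pin in the staple the hasp cannot close.
- pin_tip (a point): Tip of the locking pin, a 10 mm steel rod along chest y with a 10 mm tapered nose, axis at x -45, z 97; the tip is at y -26 with the pin drawn back (joint pin 0). The pin slides in two steel guide blocks at y -39 to -28 and y -59 to -48 (19 mm wide in x, top at z 106).
- handle (a joint): Angle of the handle about the pin's axis, rad: 0 = folded fully down, level, pointing forward (-x), in the keeper slot; pi/2 = upright; 2.0 = leaning back. Starts near upright and stays where left (friction 0.035 N m, weight 80 g). Away from the slot it can only be folded to about 0.75, where it rests on the keeper rail; it can be slid along the rail like that.
- handle_knob (a point): Centre of the black ball knob, 16 mm across, at the end of the handle, 42 mm from the pin's axis. The handle is an 8 mm steel rod at the right (-y) end of the pin, at y -123 with the pin drawn back (joint pin 0), moving with the pin; a push on its right side moves the pin.
- keeper_mark (a point): Fixed point on the chest at x -67, y -78, z 106: the middle setting of the slot in the keeper rail, at the rail's top. The rail is a steel bar in front of the pin (x -75 to -59, about y -134 to -58) with one 13 mm wide slot, open upward, forward and back. It is screwed on through long holes, so the slot's true middle may lie up to 5 mm to either side in y (joint pin 0.040 to 0.050).
- vial_02: Screw-cap vial 23 x 23 x 48 mm standing on the left back part of the lid; bystander. Origin at its foot.
- weight_1: Steel calibration weight, 24 mm wide, 30 mm high, on the left end of the deck; bystander. Origin at its foot.
- lab_timer: Countdown timer 69 x 70 x 34 mm on the worktop; bystander.
- beaker_2: Small beaker 48 x 50 x 62 mm on the worktop; bystander.
- tape_roll: Roll of tape 66 mm across, 18 mm high, on the worktop; bystander.

How it is judged (in metres and radians):
On the way, in this order (a step that is already met when the one before it is completed fails the run):
1. the hasp lies closed over the staple with the pin still drawn back (value of joint hasp below 0.06 rad and value of joint pin below 0.02 m), for 0.2 s.
2. the pin is through the staple, over the closed hasp, and the lid is drawn down on its seal (value of joint hasp below 0.06 rad and value of joint lid below 0.008 rad and value of joint pin above 0.036 m), for 0.2 s.
At the end, for the whole second after the job is handed in: Hasp closed (joint below 0.06 rad), lid drawn down (below 0.008 rad), pin through the staple (travel above 36 mm), handle folded down into the keeper slot (below 0.15 rad), all at rest (all of step 2 and value of joint handle below 0.15 rad and velocity of joint pin below 0.01 m/s and velocity of joint handle below 0.1 rad/s); the robot touches nothing.
It fails at once if the vial or the weight on the chest is moved more than 25 mm or tipped (distance of any of vial_02, weight_1 from where it was at the start of the episode above 0.025 m or angle between any of vial_02, weight_1's own z axis and vertical above 0.5 rad).
It fails at once if the timer, beaker or tape roll is moved more than 30 mm or tipped (distance of any of lab_timer, beaker_2, tape_roll from where it was at the start of the episode above 0.03 m or angle between any of lab_timer, beaker_2, tape_roll's own z axis and vertical above 0.5 rad).
It fails at once if the fingers press on the chest or its lock parts with more than 40 N (contact force between the fingers and chest above 40 N).
It also fails if it takes over 67 s, if anything falls off the work surface, if the arm or the gripper's body presses on something with over 40 N, if the wrist force passes 120 N, or if a joint passes its speed limit or range.

## Working session

There is one attempt and no reset: what is moved stays moved. The work goes in short steps, Python scripts to look and compute and a tool call to move; the robot and the scene stay as the last step left them, time stands still between calls to the robot, and variables do not carry over. Pictures are saved under pics/ and viewed, at most 10 in all, crops included, and the job is handed in when it is done.

Besides the shell and the picture viewer there is one more tool, called after "Call:" by a JSON object that holds its "method" and its "body", one argument or row to a line. servo_tool: Moves the arm, as the interface text tells. Its arguments: {"type":"object","properties":{"increments":{"type":"array","items":{"type":"array","items":{"type":"number"}}}},"required":["increments"]}

```bash
mkdir -p pics; cat > h.py <<'E'
import numpy as np,cv2
from workcell import ctrl
def snap(n,name,crop=None,s=1):
    d=ctrl.get_image(n); np.savez(f'pics/{name}.npz',**d)
    im=d['image'][:,:,::-1]
    if crop: x0,y0,x1,y1=crop; im=im[y0:y1,x0:x1]
    im=cv2.resize(im,None,fx=s,fy=s,interpolation=cv2.INTER_CUBIC); cv2.imwrite(f'pics/{name}.png',im); return d
def proj(d,P):
    E=np.array(d['extrinsics']);P=np.atleast_2d(P)
    c=(P-E[:3,3])@E[:3,:3]
    return np.c_[d['cx']+d['fx']*c[:,0]/-c[:,2], d['cy']-d['fy']*c[:,1]/-c[:,2]]
def atz(d,u,v,z):
    E=np.array(d['extrinsics']); r=E[:3,:3]@np.array([(u-d['cx'])/d['fx'],-(v-d['cy'])/d['fy'],-1])
    return E[:3,3]+r*(z-E[2,3])/r[2]
E
python3 - <<'E'
from h import *
for n in('top','side'):
    d=snap(n,n+'0',s=1.5); print({k:v for k,v in d.items() if k!='image'})
print(ctrl.get_obs())
E
```

```text
{'fx': 428.51475141050724, 'fy': 428.51475141050724, 'cx': 260.95501257456016, 'cy': 188.6290208652086, 'extrinsics': array([[-5.70977904e-03,  9.88734741e-01, -1.49569419e-01,
         3.60986671e+02],
       [-9.99640540e-01, -9.56174124e-03, -2.50472267e-02,
         1.22349566e+02],
       [-2.61952072e-02,  1.49372641e-01,  9.88433926e-01,
         1.37299513e+03],
       [ 0.00000000e+00,  0.00000000e+00,  0.00000000e+00,
         1.00000000e+00]])}
{'fx': 450.60061314958045, 'fy': 450.60061314958045, 'cx': 252.4868594005095, 'cy': 190.83308545486338, 'extrinsics': array([[-8.50077437e-01,  3.05707179e-01, -4.28849008e-01,
         7.48275387e+01],
       [-5.26512959e-01, -5.12396431e-01,  6.78405484e-01,
         9.20889560e+02],
       [-1.23472743e-02,  8.02491756e-01,  5.96535437e-01,
         7.82085275e+02],
       [ 0.00000000e+00,  0.00000000e+00,  0.00000000e+00,
         1.00000000e+00]])}
{'t': 0.1, 'qpos': array([-1.16698617e+00,  4.23770241e-01,  1.63061041e+00,  9.88793031e-06,
        1.08858188e+00, -1.89841016e-02]), 'qvel': array([-1.13594582e-03, -1.32663335e-03,  1.83767248e-04,  2.60033358e-04,
       -5.84513496e-05, -8.10709468e-04]), 'joint_torque': array([-1.49155541e-03, -5.45616996e+01, -2.74326164e+01,  6.44764421e-02,
        1.87612628e-02, -2.72614443e-05]), 'ee_pos': array([ 256.28259685, -569.49108174,  221.97703552]), 'orientation': array([-3.07034196e+00, -6.58898691e-01,  3.97810080e-04]), 'ft_force': array([0.65279601, 0.64042119, 0.23163305]), 'moment': array([ 0.0075789 , -0.02768511,  0.00379195]), 'grasp_force': 0.0, 'width': 88.09016479526677}
```

View pics/top0.png

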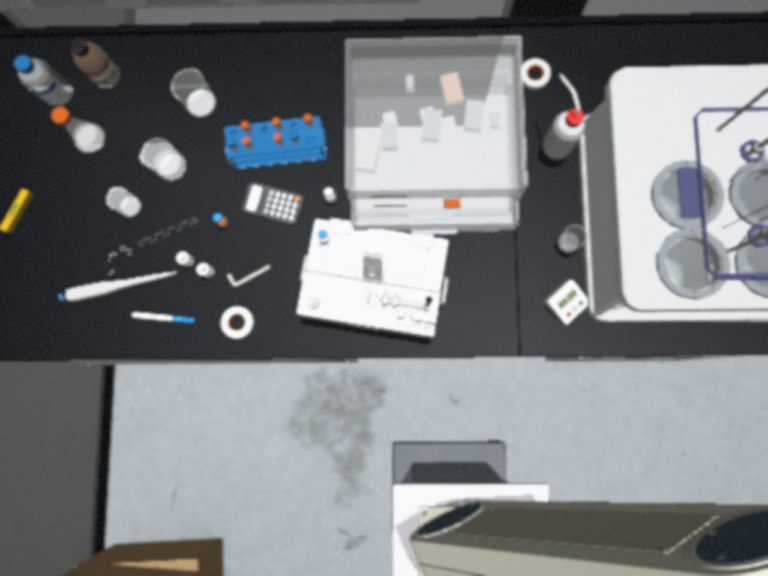

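View pics/side0.png

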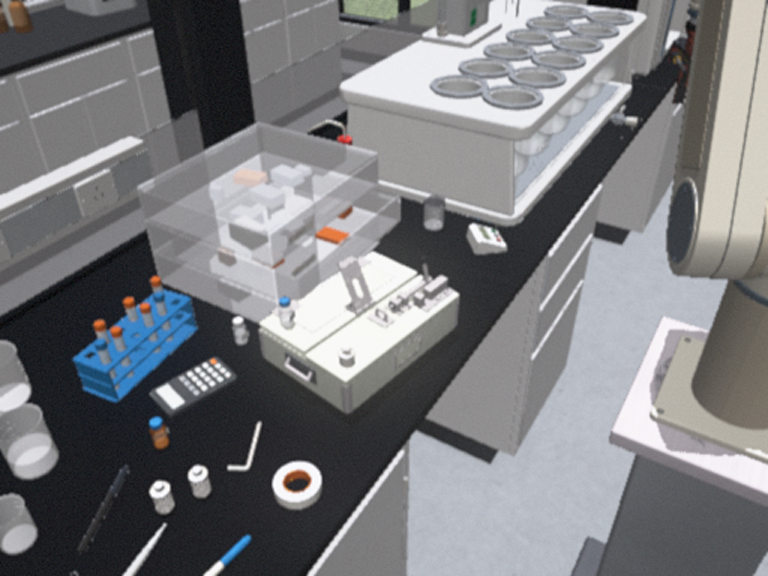

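The chest is at (300–450, 220–335) in the top view, with its lock on the right half. I'll take enlarged crops.

```bash
python3 - <<'E'
from h import *
a=snap('top','top1',(190,135,310,235),6.5)
b=snap('side','side1',(165,160,315,275),5.2)
E
```

```text
(no output)
```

View pics/top1.png

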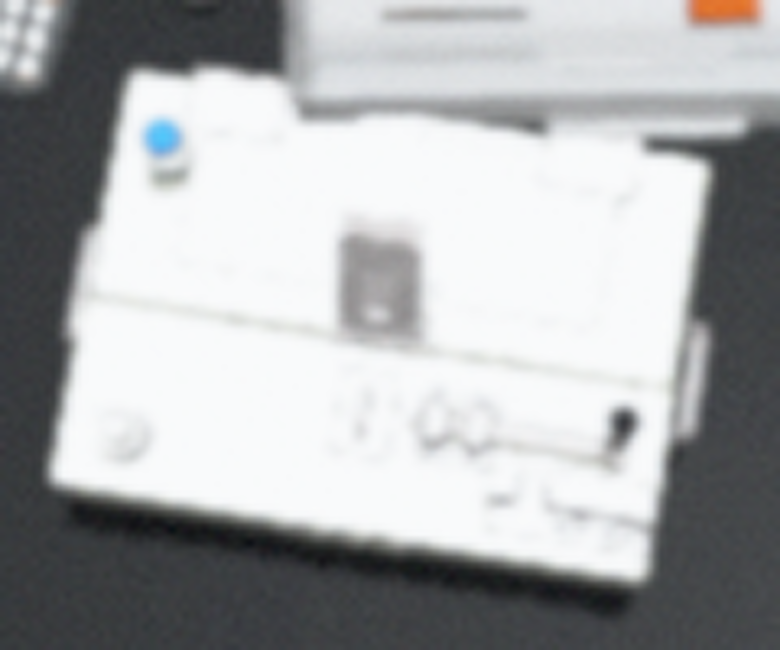

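View pics/side1.png

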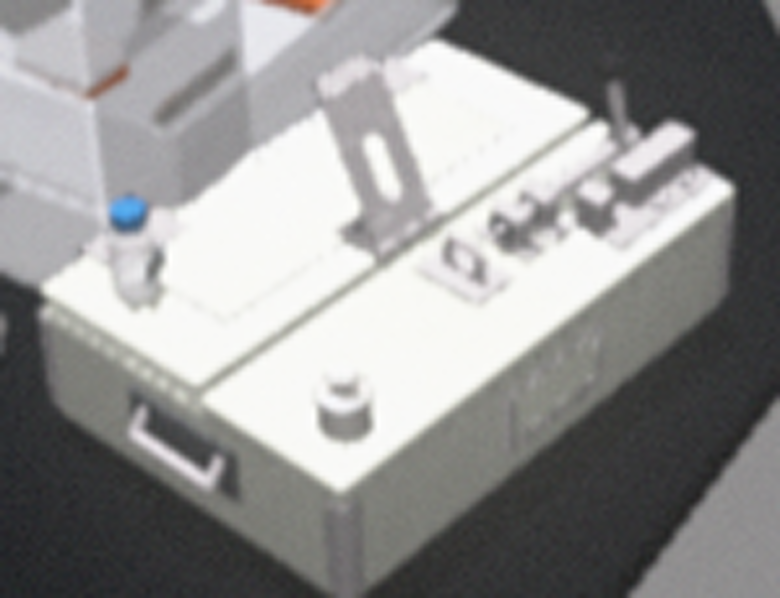

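```bash
cat > fit.py <<'E'
from h import *
from scipy.optimize import least_squares
a=dict(np.load('pics/top1.npz'));b=dict(np.load('pics/side1.npz'))
C=[(-100,140,85),(-100,-140,85),(-10,140,86),(-10,-140,86),(100,-140,88),(100,140,88)]
T=[(50,487),(648,580),(88,293),(668,385),(712,160),(132,72)]
S=[(345,490),(735,187),(203,392),(603,118),None,(40,292)]
def W(p,P):
    c,s=np.cos(p[2]),np.sin(p[2]);P=np.atleast_2d(P).astype(float)
    return np.c_[p[0]+c*P[:,0]-s*P[:,1],p[1]+s*P[:,0]+c*P[:,1],P[:,2]]
ct=lambda q:np.array(q)/6.5+[190,135]
cs=lambda q:np.array(q)/5.2+[165,160]
def res(p):
    w=W(p,C);r=[proj(a,w)-ct(T)]
    i=[k for k in range(6) if S[k]]
    r.append(proj(b,w[i])-cs([S[k] for k in i]))
    return np.concatenate(r).ravel()
r=least_squares(res,[500,100,0],loss='soft_l1',x_scale=[10,10,.1])
p=r.x
if __name__=='__main__':
    print(p,np.round(res(p).reshape(-1,2),1))
    F=[(-45,0,107.5),(-45,-123,139),(-67,-78,106),(-45,-26,97),(-10,0,92)]
    print(W(p,F)); print((proj(a,W(p,F))-[190,135])*6.5,(proj(b,W(p,F))-[165,160])*5.2)
    for th in(1.8,1.9,2.0,2.1,2.2,2.3,2.45):
        e=[(-10-88*np.cos(th),y,92.5+88*np.sin(th)) for y in(20,-20)]
        print(th,((proj(a,W(p,e))-[190,135])*6.5).round().tolist(),((proj(b,W(p,e))-[165,160])*5.2).round().tolist())
    for th in(1.3,1.5,1.7,1.9):
        e=[(-45-42*np.cos(th),-123,97+42*np.sin(th))]
        print('h',th,((proj(a,W(p,e))-[190,135])*6.5).round(),((proj(b,W(p,e))-[165,160])*5.2).round())
E
python3 fit.py
```

```text
[ 5.68116701e+02  1.92352397e+02 -1.69384140e-01] [[-0.  -0.2]
 [-0.6  0.4]
 [-0.5  0.7]
 [ 0.9  1. ]
 [-0.4  0.3]
 [-0.9 -0.1]
 [ 0.6 -0.4]
 [ 1.1 -1. ]
 [-0.6 -0.1]
 [-1.  -1.3]
 [-0.7 -1.5]]
[[523.76070617 199.93828719 107.5       ]
 [503.02594005  78.69856814 139.        ]
 [488.92667709 126.76322027 106.        ]
 [519.37774747 174.3103791   97.        ]
 [558.25981321 194.03815049  92.        ]]
[[362.32434972 411.46842694]
 [630.02804057 446.23968836]
 [522.64224636 486.14411585]
 [419.14993944 423.27467935]
 [376.984191   342.10610687]] [[468.53067398 235.32284287]
 [634.71548684  64.91090123]
 [610.73594943 179.27626377]
 [505.02407428 226.71506335]
 [413.34524722 231.04832774]]
1.8 [[328.0, 260.0], [419.0, 275.0]] [[347.0, 84.0], [406.0, 47.0]]
1.9 [[332.0, 243.0], [422.0, 257.0]] [[333.0, 82.0], [393.0, 45.0]]
2.0 [[336.0, 226.0], [426.0, 240.0]] [[321.0, 81.0], [380.0, 44.0]]
2.1 [[339.0, 210.0], [429.0, 225.0]] [[309.0, 82.0], [368.0, 45.0]]
2.2 [[343.0, 197.0], [432.0, 210.0]] [[298.0, 85.0], [357.0, 48.0]]
2.3 [[346.0, 184.0], [435.0, 198.0]] [[288.0, 89.0], [347.0, 53.0]]
2.45 [[351.0, 169.0], [439.0, 183.0]] [[275.0, 99.0], [334.0, 62.0]]
h 1.3 [[626. 471.]] [[653.  76.]]
h 1.5 [[629. 453.]] [[640.  67.]]
h 1.7 [[632. 434.]] [[626.  61.]]
h 1.9 [[635. 417.]] [[613.  59.]]
```

```bash
cat > go.py <<'E'
from fit import *
# usage: python3 go.py x,z,y ... chest-frame TCP waypoints -> world shift in cm from the present pose
import sys
o=ctrl.get_obs();e=o['ee_pos'];print('t',o['t'],'ee',e.round(1),'F',o['ft_force'].round(1),'R',o['orientation'].round(3))
c,s=np.cos(p[2]),np.sin(p[2]);d=e[:2]-p[:2];print('chest xyz',(c*d[0]+s*d[1]).round(1),(-s*d[0]+c*d[1]).round(1),e[2].round(1))
for w in sys.argv[1:]:
    q=[float(k) for k in w.split(',')];print(w,((W(p,q)[0]-e)/10).round(2).tolist())
E
python3 go.py 62,0,260 62,0,150; python3 - <<'E'
from fit import *
f=atz(a,355/1.5,228/1.5,0);print(f)
for z in(100,150,200,250,300,350):print(z,atz(a,355/1.5,192/1.5,z),proj(a,[[f[0],f[1],z]])*1.5, proj(b,[[f[0],f[1],z]])*1.5)
for z in (0,100,200,300):print(atz(a,608/1.5,310/1.5,z),atz(a,590/1.5,318/1.5,z))
E
```

```text
t 0.2 ee [ 256.3 -569.7  222.2] F [ 0.2 -0.7  0.7] R [-3.071 -0.659  0.   ]
chest xyz -178.9 -803.7 222.2
62,0,260 [37.29, 75.16, 3.78]
62,0,150 [37.29, 75.16, -7.22]
[691.35916562 236.35440183   0.        ]
100 [742.93938704 228.26077482 100.        ] [[350.96741355 216.52987776]] [[286.32646629 291.09195256]]
150 [727.93725907 224.10085284 150.        ] [[348.71407219 210.12056675]] [[283.45683945 266.69827322]]
200 [712.93513111 219.94093086 200.        ] [[346.27691604 203.1884205 ]] [[280.42812405 240.95223848]]
250 [697.93300314 215.78100887 250.        ] [[343.63249683 195.66674382]] [[277.2267134  213.73818278]]
300 [682.93087518 211.62108689 300.        ] [[340.75320101 187.47699379]] [[273.83740361 184.92686315]]
350 [667.92874721 207.46116491 350.        ] [[337.60628177 178.52602676]] [[270.24315211 154.37340674]]
[ 506.04585092 -303.63024062    0.        ] [ 489.28452453 -264.73401983    0.        ]
[ 495.48068742 -272.60465297  100.        ] [ 479.94014659 -236.54137892  100.        ]
[ 484.91552391 -241.57906531  200.        ] [ 470.59576866 -208.34873801  200.        ]
[ 474.35036041 -210.55347766  300.        ] [ 461.25139072 -180.15609711  300.        ]
```

Call:
{"method": "servo_tool", "body": {
  "increments": [
    [0,0,4,0,0,7,-1],
    [0,1,8,0,0,14,-1],
    [1,3,12,0,0,21,-1],
    [2.5,6,15,0,0,28,-1],
    [4,9,16,0,0,35,-1],
    [5.5,12,16,0,0,42,-1],
    [7,15,16,0,0,49,-1],
    [8.5,18,16,0,0,56,-1],
    [10,21,16,0,0,63,-1],
    [11.5,24,16,0,0,70,-1],
    [13,27,16,0,0,77,-1],
    [15,30,16,0,0,84,-1],
    [17,33,16,0,0,91,-1],
    [18,36,16,0,0,98,-1],
    [19,39,16,0,0,105,-1],
    [20,42,16,0,0,112,-1],
    [21,45,16,0,0,119,-1],
    [22,48,16,0,0,126,-1],
    [23,51,16,0,0,133,-1],
    [24,54,16,0,0,140,-1]
  ]
}}

```text
t: 1.87
ee_pos: [496.5, -28.3, 382.7]
orientation: [0.422, 3.113, -0.0]
ft_force: [0.6, -0.0, 0.7]
width: 0.4
grasp_force: 0.0
```

```bash
python3 go.py 54,0,380 54,0,152; python3 -c "
from h import *
from scipy.spatial.transform import Rotation as R
o=ctrl.get_obs();r=R.from_rotvec(o['orientation']).as_matrix();print(r.round(3),o['qpos'],np.degrees(np.arctan2(r[1,1],r[0,1])))"
```

```text
t 1.8667 ee [496.5 -28.3 382.7] F [ 0.6 -0.   0.7] R [ 0.422  3.113 -0.   ]
chest xyz -33.4 -229.6 382.7
54,0,380 [12.48, 21.16, -0.27]
54,0,152 [12.48, 21.16, -23.07]
[[-0.964  0.266 -0.   ]
 [ 0.266  0.964 -0.   ]
 [-0.    -0.    -1.   ]] [-8.09342563e-02  7.28445340e-02  1.71849182e+00 -2.40350575e-05
  1.35025539e+00 -1.38249777e+00] 74.57439721692441
```

Call:
{"method": "servo_tool", "body": {
  "increments": [
    [2.5,4,0,0,0,3,-1],
    [5,8,0,0,0,5.7,-1],
    [7.5,12,0,0,0,5.7,-1],
    [10,16,0,0,0,5.7,-1],
    [11.5,19,0,0,0,5.7,-1],
    [12.5,21.2,-2,0,0,5.7,-1],
    [12.5,21.2,-5,0,0,5.7,-1],
    [12.5,21.2,-8,0,0,5.7,-1],
    [12.5,21.2,-11,0,0,5.7,-1],
    [12.5,21.2,-14,0,0,5.7,-1],
    [12.5,21.2,-16,0,0,5.7,-1],
    [12.5,21.2,-18,0,0,5.7,-1],
    [12.5,21.2,-19,0,0,5.7,-1],
    [12.5,21.2,-19,0,0,5.7,-1]
  ]
}}

```text
t: 3.03
ee_pos: [619.9, 181.6, 189.9]
orientation: [-0.275, -3.125, 0.003]
ft_force: [0.3, -0.2, 0.3]
width: 0.7
grasp_force: 0.0
```

```bash
python3 -c "
from h import *
snap('side','side2',(150,70,310,250),3.3)
d=snap('top','top2')"; python3 go.py 54,0,152 10,0,150 -10,0,155
```

```text
t 3.1333 ee [621.8 182.1 193.1] F [ 0.6  0.1 -0.2] R [0.276 3.129 0.   ]
chest xyz 54.6 -1.0 193.1
54,0,152 [-0.04, 0.11, -4.11]
10,0,150 [-4.38, 0.85, -4.31]
-10,0,155 [-6.35, 1.19, -3.81]
```

View pics/side2.png

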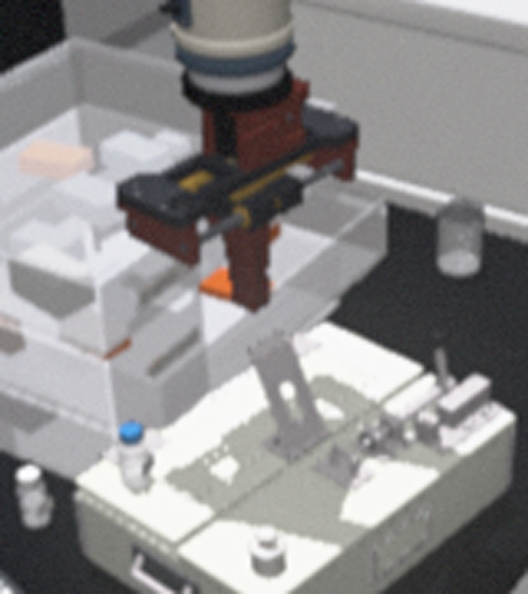

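Call:
{"method": "servo_tool", "body": {
  "increments": [
    [0,0.1,-2,0,0,0,-1],
    [0,0.1,-4,0,0,0,-1],
    [-1,0.3,-4.3,0,0,0,-1],
    [-2,0.5,-4.3,0,0,0,-1],
    [-3.4,0.7,-4.3,0,0,0,-1],
    [-4.4,0.85,-4.3,0,0,0,-1],
    [-5.4,1.0,-4.3,0,0,0,-1],
    [-6.4,1.2,-4.3,0,0,0,-1],
    [-7.35,1.35,-4.3,0,0,0,-1],
    [-8.3,1.5,-4.5,0,0,0,-1],
    [-9.3,1.7,-4.8,0,0,0,-1],
    [-10.1,1.8,-5.4,0,0,0,-1],
    [-10.8,1.95,-6,0,0,0,-1],
    [-11.7,2.1,-6.8,0,0,0,-1],
    [-12.5,2.2,-7.7,0,0,0,-1],
    [-13.3,2.35,-8.7,0,0,0,-1],
    [-13.4,2.35,-8.8,0,0,0,-1]
  ]
}}

```text
t: 4.55
ee_pos: [484.4, 205.1, 102.3]
orientation: [-0.275, -3.125, 0.003]
ft_force: [-1.2, 0.1, -0.4]
width: 0.7
grasp_force: 0.0
```

```bash
python3 -c "
from h import *
snap('side','side3',(165,100,315,275),3.4)"; python3 go.py
```

```text
t 4.6 ee [485.3 205.2 103. ] F [-0.3 -0.4  0.5] R [-2.750e-01 -3.126e+00  3.000e-03]
chest xyz -83.8 -1.3 103.0
```

View pics/side3.png

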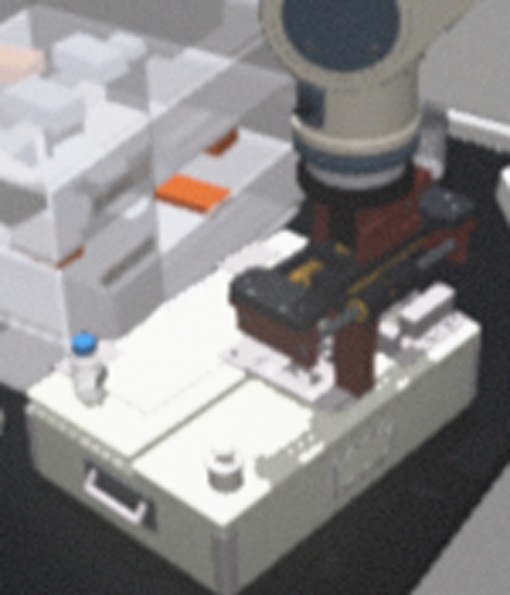

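The hasp is over the staple with the finger on its end (355,390). I'll press it down gradually.

Call:
{"method": "servo_tool", "body": {
  "increments": [
    [0.3,0,-0.3,0,0,0,-1],
    [0.3,0,-0.6,0,0,0,-1],
    [0.3,0,-0.8,0,0,0,-1],
    [0.3,0,-0.9,0,0,0,-1],
    [0.3,0,-1.0,0,0,0,-1],
    [0.3,0,-1.0,0,0,0,-1]
  ]
}}

```text
t: 5.1
ee_pos: [491.4, 205.9, 95.4]
orientation: [0.276, 3.128, 0.001]
ft_force: [-1.6, 0.5, 6.6]
width: 0.3
grasp_force: 3.0
```

```bash
python3 go.py
```

```text
t 5.1 ee [491.4 205.9  95.4] F [-1.6  0.5  6.6] R [2.760e-01 3.128e+00 1.000e-03]
chest xyz -77.9 0.4 95.4
```

Call:
{"method": "servo_tool", "body": {
  "increments": [
    [0,0,-0.1,0,0,0,-1],
    [0,0,-0.2,0,0,0,-1],
    [0,0,-0.3,0,0,0,-1],
    [0,0,-0.4,0,0,0,-1],
    [0,0,-0.4,0,0,0,-1]
  ]
}}

```text
t: 5.52
ee_pos: [491.7, 205.9, 92.3]
orientation: [0.276, 3.128, 0.002]
ft_force: [-2.4, -0.3, 16.0]
width: 0.3
grasp_force: 6.6
```

```bash
python3 go.py
```

```text
t 5.5167 ee [491.7 205.9  92.3] F [-2.4 -0.3 16. ] R [2.760e-01 3.128e+00 2.000e-03]
chest xyz -77.7 0.5 92.3
```

Call:
{"method": "servo_tool", "body": {
  "increments": [
    [0,0,0.5,0,0,0,-1],
    [0,0,3,0,0,0,-1],
    [0,0,6,0,0,0,-1],
    [0,0,9,0,0,0,-1]
  ]
}}

```text
t: 5.85
ee_pos: [490.2, 205.2, 181.4]
orientation: [-0.276, -3.128, 0.001]
ft_force: [0.3, -0.0, -0.1]
width: 0.4
grasp_force: 0.0
```

```bash
python3 -c "
from h import *
snap('side','side4',(195,150,315,250),6)"; python3 go.py -40,-158,175 -40,-158,106
```

```text
t 5.9 ee [493.5 206.6 187.3] F [2.  1.  4.1] R [0.276 3.122 0.005]
chest xyz -75.9 1.5 187.3
-40,-158,175 [0.85, -16.32, -1.23]
-40,-158,106 [0.85, -16.32, -8.13]
```

View pics/side4.png

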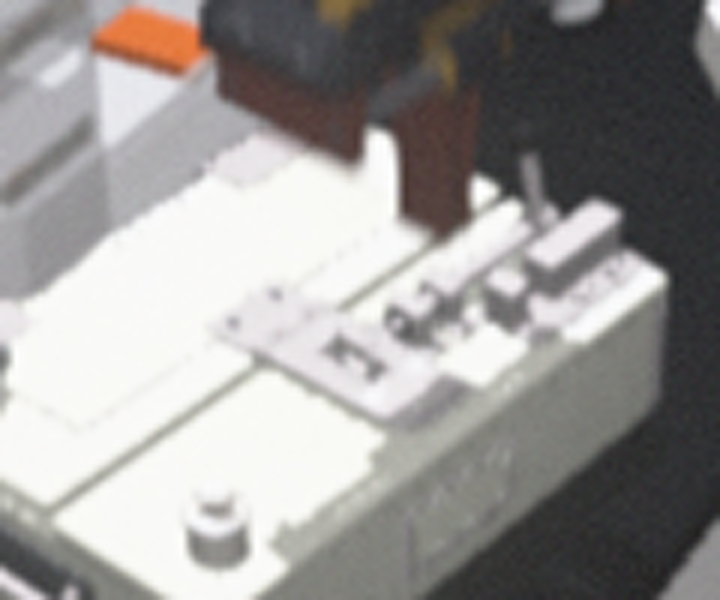

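Hasp lies flat with the staple showing through the slot (355,355). Now to the right side of the handle.

Call:
{"method": "servo_tool", "body": {
  "increments": [
    [0.2,-4,0,0,0,0,-1],
    [0.4,-8,0,0,0,0,-1],
    [0.6,-12,0,0,0,0,-1],
    [0.8,-15,0,0,0,0,-1],
    [0.8,-16.3,-1,0,0,0,-1],
    [0.8,-16.3,-3,0,0,0,-1],
    [0.8,-16.3,-5,0,0,0,-1],
    [0.8,-16.3,-6.5,0,0,0,-1],
    [0.8,-16.3,-7,0,0,0,-1],
    [0.8,-16.3,-7,0,0,0,-1],
    [0.8,-16.3,-7,0,0,0,-1]
  ]
}}

```text
t: 6.82
ee_pos: [498.8, 42.6, 110.9]
orientation: [0.276, 3.129, 0.0]
ft_force: [0.8, -0.9, -0.8]
width: 0.4
grasp_force: 0.0
```

```bash
python3 -c "
from h import *
snap('side','side5',(215,110,335,220),5.5)"; python3 go.py -38,-158,106 -38,-138,106
```

```text
t 6.8667 ee [499.1  42.6 111.4] F [-0.5  0.3  0.5] R [0.276 3.128 0.   ]
chest xyz -42.7 -159.2 111.4
-38,-158,106 [0.49, 0.04, -0.54]
-38,-138,106 [0.82, 2.01, -0.54]
```

View pics/side5.png

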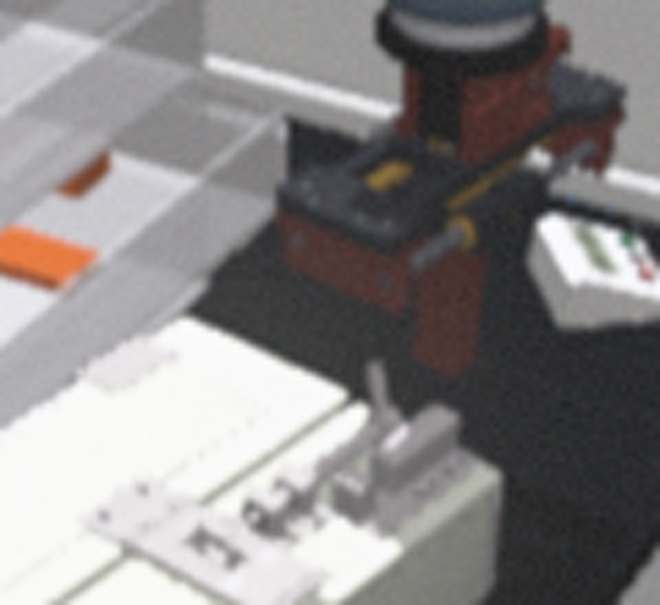

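Call:
{"method": "servo_tool", "body": {
  "increments": [
    [0.5,0.3,-0.4,0,0,0,-1],
    [0.6,0.8,-0.4,0,0,0,-1],
    [0.7,1.2,-0.4,0,0,0,-1],
    [0.75,1.5,-0.4,0,0,0,-1],
    [0.8,1.8,-0.4,0,0,0,-1],
    [0.85,2.1,-0.4,0,0,0,-1],
    [0.9,2.4,-0.4,0,0,0,-1],
    [0.95,2.7,-0.4,0,0,0,-1]
  ]
}}

```text
t: 7.53
ee_pos: [507.9, 69.8, 106.7]
orientation: [-0.275, -3.129, 0.0]
ft_force: [-0.7, -1.4, 0.7]
width: 0.3
grasp_force: 0.9
```

```bash
python3 go.py
```

```text
t 7.5333 ee [507.9  69.8 106.7] F [-0.7 -1.4  0.7] R [-0.275 -3.129  0.   ]
chest xyz -38.7 -131.0 106.7
```

Call:
{"method": "servo_tool", "body": {
  "increments": [
    [0.03,0.2,0,0,0,0,-1],
    [0.07,0.4,0,0,0,0,-1],
    [0.1,0.6,0,0,0,0,-1],
    [0.14,0.8,0,0,0,0,-1],
    [0.17,1.0,0,0,0,0,-1],
    [0.17,1.0,0,0,0,0,-1]
  ]
}}

```text
t: 8.03
ee_pos: [509.4, 78.4, 106.7]
orientation: [-0.275, -3.129, 0.003]
ft_force: [-1.0, -9.4, 2.3]
width: 0.4
grasp_force: 4.7
```

```bash
python3 go.py
```

```text
t 8.0333 ee [509.4  78.4 106.7] F [-1.  -9.4  2.3] R [-2.750e-01 -3.129e+00  3.000e-03]
chest xyz -38.6 -122.3 106.7
```

Call:
{"method": "servo_tool", "body": {
  "increments": [
    [0.03,0.2,0,0,0,0,-1],
    [0.07,0.4,0,0,0,0,-1],
    [0.1,0.6,0,0,0,0,-1],
    [0.14,0.8,0,0,0,0,-1],
    [0.17,1.0,0,0,0,0,-1],
    [0.2,1.2,0,0,0,0,-1],
    [0.24,1.4,0,0,0,0,-1],
    [0.27,1.6,0,0,0,0,-1],
    [0.3,1.8,0,0,0,0,-1],
    [0.34,2.0,0,0,0,0,-1],
    [0.34,2.0,0,0,0,0,-1],
    [0.34,2.0,0,0,0,0,-1]
  ]
}}

```text
t: 9.03
ee_pos: [512.8, 98.9, 106.6]
orientation: [-0.275, -3.129, 0.002]
ft_force: [0.4, -4.9, 1.7]
width: 0.6
grasp_force: 3.2
```

```bash
python3 -c "
from h import *
snap('side','side6',(205,130,315,230),6)
snap('top','top6',(230,175,310,230),8)"; python3 go.py
```

```text
t 9.1333 ee [512.8  98.9 106.6] F [-0.2 -5.8  1.3] R [-2.750e-01 -3.129e+00  2.000e-03]
chest xyz -38.7 -101.4 106.6
```

View pics/side6.png

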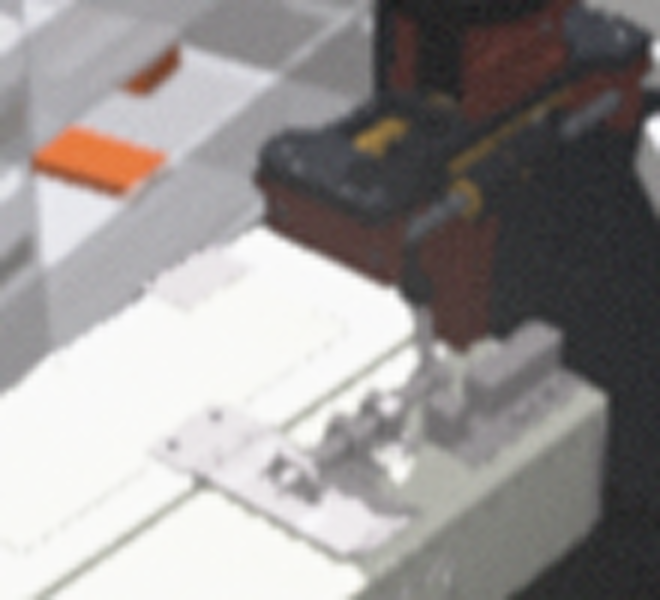

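```bash
python3 - <<'E'
from fit import *
from scipy.ndimage import map_coordinates as mc
ys=np.arange(-144,-48,2.)
print('y',ys.astype(int).tolist())
for nm in(['side1','side4','side5'],['top0','top1']):
  ds=[dict(np.load(f'pics/{n}.npz')) for n in nm]
  for x,z in((-67,106),(-63,106),(-71,106),(-75,102),(-75,98)):
    P=W(p,np.c_[np.full(len(ys),x),ys,np.full(len(ys),z)])
    q=proj(ds[0],P); v=np.mean([mc(d['image'].mean(2),[q[:,1],q[:,0]],order=1) for d in ds],0)
    print(nm[0],x,z,v.round().astype(int).tolist())
E
```

```text
y [-144, -142, -140, -138, -136, -134, -132, -130, -128, -126, -124, -122, -120, -118, -116, -114, -112, -110, -108, -106, -104, -102, -100, -98, -96, -94, -92, -90, -88, -86, -84, -82, -80, -78, -76, -74, -72, -70, -68, -66, -64, -62, -60, -58, -56, -54, -52, -50]
side1 -67 106 [50, 51, 68, 94, 128, 163, 191, 205, 207, 208, 207, 207, 207, 207, 207, 207, 207, 207, 208, 209, 209, 210, 212, 212, 213, 214, 212, 206, 194, 175, 150, 128, 115, 126, 141, 167, 193, 204, 210, 214, 217, 206, 185, 155, 132, 120, 125, 145]
side1 -63 106 [51, 57, 69, 95, 131, 168, 188, 197, 202, 204, 203, 206, 205, 206, 205, 204, 207, 212, 218, 223, 224, 225, 225, 226, 223, 221, 214, 207, 196, 170, 149, 139, 144, 160, 175, 188, 198, 204, 209, 214, 213, 206, 183, 155, 141, 144, 155, 171]
side1 -71 106 [50, 51, 57, 76, 108, 149, 173, 188, 199, 197, 202, 199, 197, 198, 197, 194, 198, 196, 199, 201, 198, 198, 200, 197, 199, 199, 198, 199, 191, 173, 148, 130, 116, 112, 117, 132, 154, 175, 195, 200, 206, 204, 183, 156, 131, 119, 113, 117]
side1 -75 102 [50, 51, 52, 56, 59, 74, 84, 96, 104, 111, 114, 114, 114, 115, 113,
[... 970 characters left out ...]
9, 227, 227, 229, 232, 235, 237, 236, 233, 230, 228, 225, 225, 228, 232, 235, 235, 232, 229, 226, 230, 236, 244, 247, 247, 244, 237, 230, 225, 223, 223, 226, 231, 236, 242, 246, 248, 250, 250, 250]
top0 -75 102 [74, 87, 112, 143, 173, 193, 204, 207, 207, 206, 208, 212, 218, 224, 227, 228, 226, 220, 211, 200, 198, 204, 214, 220, 224, 225, 226, 227, 234, 241, 247, 248, 249, 247, 242, 235, 225, 217, 210, 208, 214, 223, 235, 243, 248, 249, 250, 250]
top0 -75 98 [75, 88, 112, 143, 173, 193, 205, 208, 209, 209, 211, 214, 219, 224, 228, 230, 228, 222, 213, 203, 200, 203, 214, 221, 225, 226, 227, 230, 236, 242, 247, 249, 249, 248, 243, 237, 228, 220, 214, 209, 214, 223, 234, 242, 248, 249, 250, 250]
```

```bash
python3 - <<'E'
from fit import *
from scipy.ndimage import map_coordinates as mc
o=np.arange(-12,13,1.)
for nm,yc in(('side1',-123),('side4',-123),('side5',-123),('side6',-83)):
  d=dict(np.load(f'pics/{nm}.npz'))
  for th in(1.85,):
   for r in(15,20,25,30):
    P=W(p,np.c_[np.full(25,-45-r*np.cos(th)),yc+o,np.full(25,97+r*np.sin(th))])
    q=proj(d,P);print(nm,r,mc(d['image'].mean(2),[q[:,1],q[:,0]],order=1).round().astype(int).tolist())
E
```

```text
side1 15 [59, 60, 60, 59, 59, 59, 59, 59, 59, 59, 62, 69, 75, 81, 88, 100, 110, 120, 128, 126, 124, 122, 118, 112, 107]
side1 20 [57, 58, 58, 59, 60, 59, 59, 59, 58, 63, 67, 72, 77, 87, 99, 111, 122, 128, 129, 130, 130, 126, 117, 109, 100]
side1 25 [56, 56, 56, 56, 56, 56, 56, 57, 60, 64, 68, 74, 83, 93, 103, 113, 119, 124, 129, 132, 129, 124, 119, 113, 102]
side1 30 [55, 54, 55, 56, 57, 58, 58, 59, 60, 63, 66, 70, 76, 83, 92, 100, 109, 117, 121, 121, 122, 120, 115, 105, 95]
side4 15 [52, 54, 54, 53, 53, 53, 54, 55, 54, 54, 57, 64, 72, 80, 89, 99, 109, 118, 126, 125, 124, 122, 119, 112, 107]
side4 20 [51, 52, 53, 53, 54, 53, 51, 50, 50, 56, 62, 68, 74, 84, 96, 107, 118, 123, 124, 126, 127, 125, 116, 107, 97]
side4 25 [52, 52, 52, 52, 52, 53, 53, 53, 55, 58, 61, 67, 78, 90, 102, 114, 120, 124, 128, 132, 128, 122, 116, 109, 98]
side4 30 [50, 50, 49, 49, 49, 49, 49, 50, 50, 51, 56, 64, 73, 82, 91, 99, 107, 116, 120, 120, 120, 119, 113, 102, 91]
side5 15 [54, 53, 54, 55, 55, 56, 56, 56, 55, 55, 58, 66, 73, 80, 89, 100, 110, 119, 127, 127, 126, 124, 120, 114, 109]
side5 20 [54, 54, 54, 54
[... 152 characters left out ...]
 80, 92, 104, 116, 123, 127, 130, 132, 126, 121, 115, 109, 100]
side5 30 [55, 55, 56, 56, 55, 55, 55, 55, 56, 57, 61, 67, 74, 83, 91, 99, 108, 116, 121, 121, 121, 119, 113, 103, 94]
side6 15 [82, 91, 102, 117, 129, 140, 148, 153, 153, 149, 144, 142, 142, 144, 144, 153, 168, 185, 202, 216, 225, 234, 243, 246, 247]
side6 20 [68, 70, 73, 77, 82, 89, 100, 111, 120, 127, 129, 130, 131, 134, 138, 145, 152, 162, 173, 186, 201, 214, 221, 227, 229]
side6 25 [70, 73, 76, 79, 88, 98, 108, 118, 123, 126, 129, 133, 137, 140, 143, 145, 157, 169, 178, 184, 188, 191, 196, 202, 203]
side6 30 [66, 67, 69, 74, 81, 89, 98, 105, 112, 118, 124, 130, 136, 143, 155, 175, 195, 215, 229, 235, 241, 246, 247, 246, 247]
```

```bash
python3 go.py -40,-108,106 -40,-108,165 5,-88,165 5,-88,127 -50,-88,127 -60,-88,127 -60,-88,150 
```

```text
t 9.1333 ee [512.8  98.9 106.6] F [-0.2 -5.8  1.3] R [-2.750e-01 -3.129e+00  2.000e-03]
chest xyz -38.7 -101.4 106.6
-40,-108,106 [-0.24, -0.63, -0.06]
-40,-108,165 [-0.24, -0.63, 5.84]
5,-88,165 [4.54, 0.58, 5.84]
5,-88,127 [4.54, 0.58, 2.04]
-50,-88,127 [-0.88, 1.51, 2.04]
-60,-88,127 [-1.87, 1.68, 2.04]
-60,-88,150 [-1.87, 1.68, 4.34]
```

Call:
{"method": "servo_tool", "body": {
  "increments": [
    [-0.2,-0.6,0,0,0,0,-1],
    [-0.2,-0.6,2,0,0,0,-1],
    [-0.2,-0.6,4.5,0,0,0,-1],
    [0.5,-0.5,5.9,0,0,0,-1],
    [2.5,0,5.9,0,0,0,-1],
    [4.5,0.6,5.9,0,0,0,-1],
    [4.5,0.6,4,0,0,0,-1],
    [4.5,0.6,2.5,0,0,0,-1],
    [4.5,0.6,2.1,0,0,0,-1],
    [3.5,0.8,2.1,0,0,0,-1],
    [2.7,0.9,2.1,0,0,0,-1],
    [2,1.05,2.1,0,0,0,-1],
    [1.2,1.15,2.1,0,0,0,-1],
    [0.5,1.3,2.1,0,0,0,-1],
    [-0.2,1.4,2.1,0,0,0,-1],
    [-0.8,1.5,2.1,0,0,0,-1],
    [-1.1,1.55,2.1,0,0,0,-1]
  ]
}}

```text
t: 10.55
ee_pos: [501.1, 115.2, 127.8]
orientation: [-0.275, -3.129, 0.0]
ft_force: [-0.1, -0.4, -0.6]
width: 0.5
grasp_force: 0.6
```

```bash
python3 go.py
```

```text
t 10.55 ee [501.1 115.2 127.8] F [-0.1 -0.4 -0.6] R [-0.275 -3.129  0.   ]
chest xyz -53.0 -87.3 127.8
```

Call:
{"method": "servo_tool", "body": {
  "increments": [
    [-0.2,0.03,0,0,0,0,-1],
    [-0.4,0.07,0,0,0,0,-1],
    [-0.6,0.1,0,0,0,0,-1],
    [-0.8,0.14,0,0,0,0,-1],
    [-0.8,0.14,0,0,0,0,-1]
  ]
}}

```text
t: 10.97
ee_pos: [494.2, 116.6, 127.8]
orientation: [0.276, 3.129, 0.0]
ft_force: [0.7, 0.2, 1.0]
width: 0.1
grasp_force: 1.0
```

```bash
python3 -c "
from h import *
snap('side','side7',(215,130,315,220),6)"; python3 go.py -60,-88,150 -78,-88,155
```

```text
t 11.0167 ee [494.3 116.6 127.8] F [ 0.6 -0.6  1.4] R [0.276 3.129 0.   ]
chest xyz -60.0 -87.1 127.8
-60,-88,150 [-0.02, -0.08, 2.22]
-78,-88,155 [-1.79, 0.22, 2.72]
```

Call:
{"method": "servo_tool", "body": {
  "increments": [
    [-0.3,0.05,0,0,0,0,-1],
    [-0.3,0.05,0,0,0,0,-1],
    [0.5,-0.1,1,0,0,0,-1],
    [1,-0.1,4,0,0,0,-1],
    [1.5,-0.1,7,0,0,0,-1],
    [3,0,9,0,0,0,-1],
    [4,0,10,0,0,0,-1],
    [4,0,10,0,0,0,-1]
  ]
}}

```text
t: 11.68
ee_pos: [536.4, 116.7, 230.1]
orientation: [0.276, 3.125, 0.002]
ft_force: [0.9, -0.0, -0.2]
width: 0.6
grasp_force: 0.0
```

```bash
python3 - <<'E'
from h import *
snap('side','side8');snap('top','top8')
s=cv2.imread('pics/side8.png')[165:235,230:310];t=cv2.imread('pics/top8.png')[185:235,245:305]
s=cv2.resize(s,None,fx=6,fy=6,interpolation=3);t=cv2.resize(t,None,fx=5,fy=5,interpolation=3)
o=np.zeros((420,790,3),np.uint8);o[:420,:480]=s;o[:250,485:785]=t;cv2.imwrite('pics/c8.png',o)
E
python3 go.py
```

```text
t 11.7833 ee [533.  116.3 226.9] F [ 0.1 -0.8 -1.1] R [-2.760e-01 -3.128e+00  1.000e-03]
chest xyz -21.8 -80.9 226.9
```

View pics/c8.png

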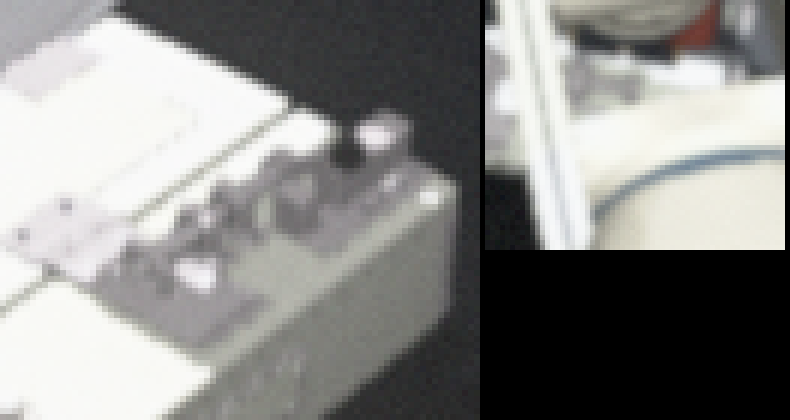

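```bash
python3 - <<'E'
from fit import *
d=dict(np.load('pics/side8.npz'));m=[287.8,189.7]
r=least_squares(lambda v:(proj(d,W(p,[(-45-42*np.cos(v[1]),v[0],97+42*np.sin(v[1]))]))[0]-m),[-85,.8]);print(r.x,r.cost)
g=d['image'].mean(2)[183:197,280:296].astype(int);print(g)
E
python3 go.py -78,-88,160 -78,-88,150
```

```text
[-84.21569168   0.65753856] 1.2719517505136693e-23
[[177 140 100  71  56  55  54  50  53  48  56  52  74  92  91  77]
 [239 226 191 141 100  67  52  54  56  55  67  85 109 125 134 130]
 [249 249 243 228 183 117  74  58  60  84 127 155 158 159 149 147]
 [248 249 250 248 223 159 115  75  75 134 201 216 215 207 175 159]
 [248 249 250 244 216 162 120  73  84 152 217 235 236 232 215 181]
 [249 248 245 225 182 134  91  65  68 117 181 229 234 230 209 164]
 [247 238 215 176 140  93  64  58  58  73 121 183 194 186 160 120]
 [209 188 157 138 112  71  56  54  53  54  84 132 139 126 115 107]
 [150 135 126 120 108  72  54  54  54  57  71 105 110 108 103 108]
 [117 116 112 111 115  89  70  60  57  66  85 102 107 108 103 112]
 [119 122 114 111 113 110 105  84  82  90 102 105 106 108 117 138]
 [142 146 124 112 112 119 113 102 101 106 107 107 108 119 154 179]
 [155 159 129 111 113 111 114 110 111 108 106 109 119 150 187 191]
 [156 154 133 114 110 113 116 110 107 110 113 127 135 150 172 163]]
t 11.7833 ee [533.  116.3 226.9] F [ 0.1 -0.8 -1.1] R [-2.760e-01 -3.128e+00  1.000e-03]
chest xyz -21.8 -80.9 226.9
-78,-88,160 [-5.66, 0.25, -6.69]
-78,-88,150 [-5.66, 0.25, -7.69]
```

The handle now rests on the rail, with its knob at (347,148) in the crop. I'll straddle the knob to centre on it.

Call:
{"method": "servo_tool", "body": {
  "increments": [
    [-2,0.1,-1,0,0,0,-0.42],
    [-4,0.2,-2,0,0,0,-0.42],
    [-5.7,0.25,-4,0,0,0,-0.42],
    [-5.7,0.25,-6.5,0,0,0,-0.42],
    [-5.7,0.25,-7.2,0,0,0,-0.42],
    [-5.7,0.25,-7.2,0,0,0,-0.42],
    [-5.7,0.25,-7.2,0,0,0,-0.42]
  ]
}}

```text
t: 12.37
ee_pos: [476.6, 118.9, 155.2]
orientation: [-0.276, -3.127, 0.001]
ft_force: [-1.0, -0.6, -0.4]
width: 25.5
grasp_force: 0.0
```

```bash
python3 go.py -77,-87,118
```

```text
t 12.3667 ee [476.6 118.9 155.2] F [-1.  -0.6 -0.4] R [-2.760e-01 -3.127e+00  1.000e-03]
chest xyz -77.8 -87.9 155.2
-77,-87,118 [0.1, 0.07, -3.72]
```

Descend gently; force tells if a finger lands on the knob.

Call:
{"method": "servo_tool", "body": {
  "increments": [
    [0.1,0,-1,0,0,0,-0.42],
    [0.1,0,-1.7,0,0,0,-0.42],
    [0.1,0,-2.2,0,0,0,-0.42],
    [0.1,0,-2.6,0,0,0,-0.42],
    [0.1,0,-2.8,0,0,0,-0.42],
    [0.1,0,-2.8,0,0,0,-0.42]
  ]
}}

```text
t: 12.87
ee_pos: [477.8, 118.9, 127.2]
orientation: [-0.276, -3.129, 0.0]
ft_force: [-0.9, 0.2, 0.2]
width: 25.3
grasp_force: 0.0
```

```bash
python3 go.py
```

```text
t 12.8667 ee [477.8 118.9 127.2] F [-0.9  0.2  0.2] R [-0.276 -3.129  0.   ]
chest xyz -76.6 -87.6 127.2
```

Call:
{"method": "servo_tool", "body": {
  "increments": [
    [0,0,-0.4,0,0,0,-0.42],
    [0,0,-0.7,0,0,0,-0.42],
    [0,0,-0.7,0,0,0,-0.5],
    [0,0,-0.7,0,0,0,-0.58],
    [0,0,-0.7,0,0,0,-0.61],
    [0,0,-0.7,0,0,0,-0.61],
    [0,0,-0.7,0,0,0,-0.61]
  ]
}}

```text
t: 13.45
ee_pos: [479.2, 120.7, 121.3]
orientation: [0.277, 3.127, 0.005]
ft_force: [0.0, 10.3, 0.5]
width: 17.4
grasp_force: 5.3
```

```bash
python3 go.py; python3 -c "
from h import *
print(ctrl.get_obs()['width'],ctrl.get_obs()['grasp_force'])"
```

```text
t 13.45 ee [479.2 120.7 121.3] F [ 0.  10.3  0.5] R [0.277 3.127 0.005]
chest xyz -75.6 -85.6 121.3
17.421531956898594 5.281832367181778
```

Call:
{"method": "servo_tool", "body": {
  "increments": [
    [0.05,0.3,0,0,0,0,-0.55],
    [0.05,0.3,1,0,0,0,-0.5],
    [0.05,0.3,1.8,0,0,0,-0.6],
    [0.05,0.3,1.8,0,0,0,-0.75],
    [0.05,0.3,1.8,0,0,0,-0.75],
    [0.05,0.3,1.5,0,0,0,-0.75],
    [0.05,0.3,1.2,0,0,0,-0.75],
    [0.05,0.3,0.9,0,0,0,-0.75],
    [0.05,0.3,0.9,0,0,0,-0.75]
  ]
}}

```text
t: 14.2
ee_pos: [478.0, 121.8, 128.7]
orientation: [-0.276, -3.128, 0.001]
ft_force: [-0.0, 1.1, 0.3]
width: 10.5
grasp_force: 0.2
```

```bash
python3 go.py; python3 -c "
from h import *
print(ctrl.get_obs()['width'],ctrl.get_obs()['grasp_force'])"
```

```text
t 14.2 ee [478.  121.8 128.7] F [-0.   1.1  0.3] R [-2.760e-01 -3.128e+00  1.000e-03]
chest xyz -76.9 -84.8 128.7
10.540343831132148 0.19989680964499712
```

Call:
{"method": "servo_tool", "body": {
  "increments": [
    [0,0,-0.15,0,0,0,-0.75],
    [0,0,-0.3,0,0,0,-0.75],
    [0,0,-0.45,0,0,0,-0.75],
    [0,0,-0.6,0,0,0,-0.75],
    [0,0,-0.6,0,0,0,-0.75]
  ]
}}

```text
t: 14.62
ee_pos: [477.8, 122.8, 123.9]
orientation: [-0.277, -3.128, -0.002]
ft_force: [-5.6, 6.1, 6.4]
width: 11.1
grasp_force: 5.1
```

```bash
python3 go.py; python3 -c "
from h import *
print(ctrl.get_obs()['width'],ctrl.get_obs()['grasp_force'])"
```

```text
t 14.6167 ee [477.8 122.8 123.9] F [-5.6  6.1  6.4] R [-2.770e-01 -3.128e+00 -2.000e-03]
chest xyz -77.3 -83.8 123.9
11.060628465164095 5.12849248945713
```

Call:
{"method": "servo_tool", "body": {
  "increments": [
    [0.02,0.1,0,0,0,0,-0.75],
    [0.03,0.2,0,0,0,0,-0.75],
    [0.05,0.3,0,0,0,0,-0.75],
    [0.07,0.4,0,0,0,0,-0.75],
    [0.07,0.4,0,0,0,0,-0.75]
  ]
}}

```text
t: 15.03
ee_pos: [477.6, 125.0, 123.1]
orientation: [-0.274, -3.126, 0.004]
ft_force: [-3.2, -5.6, 2.4]
width: 11.2
grasp_force: 3.7
```

```bash
python3 go.py; python3 -c "
from h import *
print(ctrl.get_obs()['width'],ctrl.get_obs()['grasp_force'])"
```

```text
t 15.0333 ee [477.6 125.  123.1] F [-3.2 -5.6  2.4] R [-0.274 -3.126  0.004]
chest xyz -77.9 -81.7 123.1
11.223662387896699 3.725888840854168
```

Call:
{"method": "servo_tool", "body": {
  "increments": [
    [0.02,0.1,-0.1,0,0,0,-0.75],
    [0.03,0.2,-0.2,0,0,0,-0.75],
    [0.05,0.3,-0.2,0,0,0,-0.75],
    [0.05,0.3,-0.2,0,0,0,-0.75]
  ]
}}

```text
t: 15.37
ee_pos: [476.9, 127.5, 120.7]
orientation: [-0.274, -3.124, 0.005]
ft_force: [-5.4, -6.0, 3.2]
width: 11.1
grasp_force: 3.9
```

```bash
python3 go.py
```

```text
t 15.3667 ee [476.9 127.5 120.7] F [-5.4 -6.   3.2] R [-0.274 -3.124  0.005]
chest xyz -79.0 -79.3 120.7
```

Call:
{"method": "servo_tool", "body": {
  "increments": [
    [-0.3,0.0,-0.1,0,0,0,-0.75],
    [-0.4,0.0,-0.3,0,0,0,-0.75],
    [-0.5,0.05,-0.5,0,0,0,-0.75],
    [-0.5,0.05,-0.5,0,0,0,-0.75]
  ]
}}

```text
t: 15.7
ee_pos: [474.4, 129.5, 116.2]
orientation: [-0.276, -3.129, 0.0]
ft_force: [-0.7, -0.1, 0.6]
width: 10.7
grasp_force: 0.3
```

```bash
python3 go.py
```

```text
t 15.7 ee [474.4 129.5 116.2] F [-0.7 -0.1  0.6] R [-0.276 -3.129  0.   ]
chest xyz -81.8 -77.7 116.2
```

Call:
{"method": "servo_tool", "body": {
  "increments": [
    [-0.4,0.05,-0.2,0,0,0,-0.75],
    [-0.6,0.1,-0.4,0,0,0,-0.75],
    [-0.7,0.1,-0.6,0,0,0,-0.75],
    [-0.8,0.12,-0.8,0,0,0,-0.75],
    [-0.8,0.12,-0.8,0,0,0,-0.75]
  ]
}}

```text
t: 16.12
ee_pos: [466.4, 130.7, 108.3]
orientation: [-0.276, -3.129, 0.0]
ft_force: [-0.5, 0.8, 0.1]
width: 10.8
grasp_force: 0.0
```

```bash
python3 - <<'E'
from h import *
d=ctrl.get_image('side');np.savez('pics/side9.npz',**d)
print(d['image'].mean(2)[183:205,266:294].astype(int))
E
python3 go.py
```

```text
[[149 113  87  68  70  69  73  71  66  68  71  69  70  69  66  68  64  67
   70  61  61  64  58  61  63  59  60  54]
 [231 196 151 111  83  73  69  70  69  69  67  73  71  70  69  68  65  66
   63  60  63  59  63  61  62  61  58  54]
 [248 242 231 197 148 102  75  69  68  69  67  70  73  76  68  64  67  66
   64  66  64  59  61  59  62  60  63  56]
 [249 249 249 241 216 154 106  87  75  72  69  68  69  71  74  66  73  79
   71  62  62  63  62  62  61  61  61  56]
 [248 248 248 241 217 175 156 158 143 111  82  70  67  66  66  64  76 101
   76  63  64  61  65  61  62  62  59  51]
 [248 246 237 215 189 194 222 233 230 186 137 100  77  68  69  66  91 121
   87  62  64  63  62  61  63  59  55  58]
 [243 228 202 190 204 233 246 250 246 227 199 170 132 106  85  98 133 143
   93  64  64  62  63  60  64  61  62  53]
 [223 193 200 226 240 246 247 243 239 231 226 218 202 183 157 177 211 178
  101  64  60  62  61  63  64  64  62  57]
 [187 202 235 246 248 248 240 218 206 215 224 223 222 227 230 237 237 194
  108  63  63  64  63  58  67  66  61  52]
 [213 235 246 249 248 247 228 187 172 186 199 2
[... 876 characters left out ...]
 68  92 129]
 [217 177 122 119 123 122 152 189 189 164 126 110 113 120 124 114 115 147
  173 160 109  70  61  63  61  66 101 140]
 [191 141 107 115 116 126 183 231 231 189 129 111 108 110 115 110 125 162
  168 151 130 104  88  81  81  87 129 158]
 [151 121 109 118 115 137 201 237 236 199 131 108 110 110 115 108 120 166
  192 169 145 132 122 123 121 128 156 178]
 [131 133 131 140 150 155 187 221 225 219 172 147 121 111 118 128 148 177
  217 206 159 144 145 148 149 161 172 182]
 [130 150 159 182 198 199 181 185 216 236 236 224 172 130 130 149 187 207
  229 218 163 145 155 164 166 173 181 179]]
t 16.1667 ee [466.6 130.7 108.5] F [0.2 0.1 0.3] R [-0.276 -3.129  0.   ]
chest xyz -89.7 -77.9 108.5
```

Call:
{"method": "servo_tool", "body": {
  "increments": [
    [0,0,2,0,0,0,-0.75],
    [0,0,5,0,0,0,-0.75],
    [0,0,8,0,0,0,-0.75],
    [1,0,10,0,0,0,-1],
    [3,0,11.5,0,0,0,-1],
    [5,0,12,0,0,0,-1],
    [5,0,12,0,0,0,-1],
    [5,0,12,0,0,0,-1]
  ]
}}

```text
t: 16.83
ee_pos: [517.0, 130.6, 228.6]
orientation: [0.277, 3.129, 0.0]
ft_force: [-0.7, -0.2, 0.3]
width: 0.6
grasp_force: 0.0
```

```bash
python3 - <<'E'
from fit import *
d=ctrl.get_image('side');np.savez('pics/side10.npz',**d)
g=d['image'].mean(2)
for th in(0,.2,.4,.6,.75):print(th,[proj(d,W(p,[(-45-42*np.cos(th),y,97+42*np.sin(th))]))[0].round(1).tolist() for y in(-85,-80,-75)])
print(g[183:215,262:300].astype(int)//10)
E
python3 go.py
```

```text
0 [[290.4, 199.2], [289.2, 200.2], [288.0, 201.1]]
0.2 [[290.3, 196.4], [289.0, 197.4], [287.8, 198.3]]
0.4 [[289.6, 193.4], [288.4, 194.4], [287.1, 195.3]]
0.6 [[288.4, 190.4], [287.2, 191.3], [285.9, 192.3]]
0.75 [[287.2, 188.2], [286.0, 189.1], [284.7, 190.0]]
[[24 24 24 ...  5  4  5]
 [24 24 24 ...  8  6  5]
 [23 24 24 ... 13  8  5]
 ...
 [18 16 17 ... 12 12 11]
 [16 17 21 ... 12 12 12]
 [17 20 23 ... 11 12 11]]
t 16.8833 ee [515.7 130.5 227.9] F [-0.4  0.3 -0.5] R [-2.760e-01 -3.128e+00  1.000e-03]
chest xyz -41.2 -69.8 227.9
```

```bash
python3 - <<'E'
from h import *
for n in('side8','side10'):
  g=dict(np.load(f'pics/{n}.npz'))['image'].mean(2)
  print(n,'cols 276..299, row from 180')
  for r in range(180,208):print(r,' '.join('%2d'%(v//10) for v in g[r,276:300]))
E
```

```text
side8 cols 276..299, row from 180
180 14  9  6  5  5  5  5  5  5  5  5  5  5  5  5  5  4  5  5  5  5  5  4  4
181 22 17  9  5  5  5  5  5  5  5  5  5  5  5  5  5  5  5  5  5  5  5  5  5
182 24 20 11  8  9  7  5  5  5  5  5  5  5  5  5  5  5  5  6  5  5  5  5  4
183 22 17 13 16 17 14 10  7  5  5  5  5  5  4  5  5  7  9  9  7  6  5  5  4
184 18 18 22 23 23 22 19 14 10  6  5  5  5  5  6  8 10 12 13 13 10  8  6  5
185 21 23 24 24 24 24 24 22 18 11  7  5  6  8 12 15 15 15 14 14 13 12  8  5
186 24 24 24 24 24 24 25 24 22 15 11  7  7 13 20 21 21 20 17 15 14 13  9  5
187 24 24 24 24 24 24 25 24 21 16 12  7  8 15 21 23 23 23 21 18 14 11  7  5
188 24 24 24 24 24 24 24 22 18 13  9  6  6 11 18 22 23 23 20 16 12 10  7  5
189 21 22 23 24 24 23 21 17 14  9  6  5  5  7 12 18 19 18 16 12 10 10  6  5
190 16 16 18 21 20 18 15 13 11  7  5  5  5  5  8 13 13 12 11 10 10  9  7  5
191 14 14 14 15 15 13 12 12 10  7  5  5  5  5  7 10 11 10 10 10 10 11  9  8
192 14 13 12 12 11 11 11 11 11  8  7  6  5  6  8 10 10 10 10 11 11 12 12 11
193 13 12 11 11 11 12 11 11 11 11 10  8  8  9 10 10 10 10 11 13 14 13 13 13
19
[... 2524 characters left out ...]
2 22 20 19 18 17
199 12 11 11 12 13 11 11 12 13 12  8  5  5  5  5  6 12 19 21 22 23 23 23 20
200 11 11 11 11 12 11 11 13 14 13 10  6  5  5  6  8 13 18 21 23 24 24 24 22
201 11 11 11 11 11 10 11 13 14 14 13 10  8  8  9 12 15 17 19 21 22 23 23 20
202 12 11 11 11 11 11 11 13 14 14 14 13 12 12 12 14 16 17 18 18 18 18 18 15
203 13 12 11 11 11 12 13 14 14 14 14 14 14 14 15 16 17 17 17 17 16 14 14 12
204 16 15 13 12 13 13 14 14 14 14 14 14 15 16 16 17 17 18 17 16 14 13 12 11
205 17 17 16 15 14 15 15 15 14 14 14 14 16 17 17 17 17 17 15 14 12 12 12 12
206 17 17 17 17 16 15 15 14 14 14 14 16 16 17 17 17 16 15 13 12 12 12 12 12
207 17 17 17 17 17 17 15 15 15 16 16 17 17 17 17 15 14 13 12 12 11 12 12 12
```

The knob is now at (288.7,198.6), so the handle is in the slot, near 0.1–0.15 rad. Press it fully down with shut fingers.

```bash
python3 go.py -89,-79,140 -89,-79,108
```

```text
t 16.8833 ee [515.7 130.5 227.9] F [-0.4  0.3 -0.5] R [-2.760e-01 -3.128e+00  1.000e-03]
chest xyz -41.2 -69.8 227.9
-89,-79,140 [-4.87, -0.1, -8.79]
-89,-79,108 [-4.87, -0.1, -11.99]
```

Call:
{"method": "servo_tool", "body": {
  "increments": [
    [-2.5,0,-1,0,0,0,-1],
    [-4.9,-0.1,-3,0,0,0,-1],
    [-4.9,-0.1,-6,0,0,0,-1],
    [-4.9,-0.1,-9,0,0,0,-1],
    [-4.9,-0.1,-10.5,0,0,0,-1],
    [-4.9,-0.1,-11.3,0,0,0,-1],
    [-4.9,-0.1,-11.7,0,0,0,-1],
    [-4.9,-0.1,-12,0,0,0,-1],
    [-4.9,-0.1,-12.3,0,0,0,-1],
    [-4.9,-0.1,-12.3,0,0,0,-1]
  ]
}}

```text
t: 17.72
ee_pos: [468.0, 129.7, 105.9]
orientation: [0.276, 3.129, 0.0]
ft_force: [-0.1, 0.3, 0.7]
width: 0.3
grasp_force: 0.0
```

```bash
python3 go.py
```

```text
t 17.7167 ee [468.  129.7 105.9] F [-0.1  0.3  0.7] R [0.276 3.129 0.   ]
chest xyz -88.2 -78.6 105.9
```

Call:
{"method": "servo_tool", "body": {
  "increments": [
    [-0.1,0,-0.1,0,0,0,-1],
    [-0.1,0,-0.2,0,0,0,-1],
    [-0.1,0,-0.3,0,0,0,-1],
    [-0.1,0,-0.4,0,0,0,-1],
    [-0.1,0,-0.4,0,0,0,-1]
  ]
}}

```text
t: 18.13
ee_pos: [467.5, 129.9, 103.4]
orientation: [0.276, 3.128, 0.001]
ft_force: [-5.0, -0.1, 19.6]
width: 0.1
grasp_force: 9.0
```

```bash
python3 go.py
```

```text
t 18.1333 ee [467.5 129.9 103.4] F [-5.  -0.1 19.6] R [2.760e-01 3.128e+00 1.000e-03]
chest xyz -88.6 -78.5 103.4
```

Call:
{"method": "servo_tool", "body": {
  "increments": [
    [0,0,0.5,0,0,0,-1],
    [0,0,3,0,0,0,-1],
    [0,0,6,0,0,0,-1],
    [0,0,9,0,0,0,-1],
    [2,0,11,0,0,0,-1],
    [4.5,0,12,0,0,0,-1],
    [4.5,0,12,0,0,0,-1],
    [4.5,0,12,0,0,0,-1]
  ]
}}

```text
t: 18.8
ee_pos: [512.8, 129.7, 222.5]
orientation: [0.277, 3.127, 0.001]
ft_force: [-0.3, -0.1, -0.2]
width: 0.2
grasp_force: 0.0
```

```bash
python3 - <<'E'
from h import *
g=ctrl.get_image('side')['image'].mean(2); s=dict(np.load('pics/side10.npz'))['image'].mean(2)
for n,i in(('before',s),('now',g)):
  w=np.clip(90-i[193:206,283:295],0,None);r,c=np.mgrid[193:206,283:295];print(n,(w*c).sum()/w.sum(),(w*r).sum()/w.sum())
E
```

```text
before 288.67722555980333 198.32932823593663
now 288.77170236753113 199.587373167982
```

```bash
python3 -c "
from workcell import ctrl
print(ctrl.close_job())"
```

```text
the job is handed in; nothing more can be done
None
```

The job is handed in at about 19 s: the hasp is closed, the pin is through the staple at an estimated 43–44 mm, and the handle is folded down to its stop in the keeper slot. The lid angle was not measured directly, and the hand-in returned no verdict.

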